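Put the knurled outlet on line: push the selector arm round, then the supply lever

ROBOT

A 7-joint arm with a two-finger parallel gripper is mounted at the origin on a cart in front of the work surface, level with it; the furniture and walls round the work are solid. World frame = base frame: x ahead of the robot, y to its left, z up, the work surface at z = 0. Lengths are in mm, angles in rad, forces in N, time in s.
With the tool pointing down it reaches from about 400 to 875 mm from the base axis. Payload 19.3 kg.
Tool frame: the origin (TCP) lies midway between the tips of the shut fingers; the grasp point (between the pads) lies robot.pinch_z behind it (robot.pinch_z is the distance from the TCP to the grasp point, in mm); z points along the fingers, y is the direction in which the jaws open and shut (so a half turn about z gives the same grasp; the last joint's range is limited). The gripper opens to 85 mm and grips with 20 to 120 N. Pads are 22 mm wide; open, the fingers measure 114 mm over their backs; the gripper's body (76 mm by 85 mm) begins 54 mm behind the grasp point. The pads swing forward as they close: fully open they stand 13 mm farther back than shut.
Start: joints at [1.276, 0.521, -0.036, 1.599, 0.021, 1.021, -0.113], TCP at [139.291, -609.271, 195.291] pointing down, gripper open.
Joint ranges: [-2.91, 2.91], [-0.3, 2.13], [-1.5, 1.42], [0.17, 2.43], [-1.26, 4.41], [0.16, 1.93], [-2.52, 2.52]. Speed limits (rad/s): [1.89, 1.89, 2.39, 2.39, 3.01, 3.01, 3.01].

INTERFACE

Orientations are given as a unit quaternion [w, x, y, z].
In Python, from workcell import robot gives the robot as it stands. The module is installed in compiled form; this text tells all that it offers.
- The arm moves only by the tool play_rows, never from a script. Its argument "plan" is a list that holds one entry, the list of rows, each a list of 7 numbers: the shift along the tool's x, y, z in m, then the turn, a rotation vector about the tool's x, y, z in degrees, then the opening, from 0 (shut) to 1 (fully open). In form: [[[tx, ty, tz, wx, wy, wz, fingers], ...]]. A call has 1 to 20 rows; each row shifts and turns the pose as measured when the row begins, along the tool's axes as they then stand; what a row does not reach is not made up. A row lasts 1/8 s, in which the tool goes at most 62.5 mm and 10.7 degrees, less where a joint would pass 70% of its speed; a pose out of reach is approached as far as the arm can. A call with a gripper value outside its range is refused whole. The fingers move at their own pace and stop on an object; "squeeze" is the grip in N (left out, the last holds). Time passes only in rows, so rows that do not move let the fingers close. It gives the time, the measured TCP pose, the force and the opening at its end, in the units of the state.
- robot.observe(): the state, without advancing time (a new reading comes with each control period).
- robot.camera(name): name is "scene" or "top" or "wrist"; returns a dict with "color" (400x640x3 uint8, red, green, blue), "fx", "fy", "cx", "cy" (pixels), "k1" (the pictures are not rectified: a ray, as slopes to the right and down, at radius r is drawn at 1 + k1 r^2 times it, then the intrinsics apply), "eye" and "attitude" of the camera in the world; the wrist camera has in their place "tool_from_camera" (4x4, takes a point from camera to tool coordinates, whose origin is the TCP and whose axes are the flange's). Camera axes: x right, y down, z forward; pixel columns grow to the right and rows downward; lengths in mm; the calibration is good to about 2 mm. A picture is of the moment at which its call begins: read the wrist's pose just before it. There is no depth.
- robot.hand_in(): hands the job in, once; it reports no verdict.
The state is a dict: "clock": time; "joint_pos": joint angles; "qd": joint speeds; "joint_efforts": joint torques, N m; "tool_pos": TCP position; "eef_rot": TCP orientation; "wrist_force": force on the tool from outside, world axes, zero at the start; "torque": the same for the moment, N m; "grip_width": finger opening in mm.
Only numpy, scipy, OpenCV 4.12 (cv2) and the standard library are available. Lean on these libraries where they do the work, as an engineer would, in place of code of your own. Each camera call takes 0.05 s, during which the arm holds its last target. There are 200 camera calls.

TASK

Put the outlet with the round knurled coupling on line: with a fingertip push the arm of the four-way pressure selector round until it points squarely at that coupling, and then push the lever of the separate supply cock a quarter turn round to its open stop. Do not open the cock before the selector points right. Only push, gently: pinch and lift nothing, and leave the things standing about where they are.

Things in the scene. Friction and masses are not known exactly. Their poses are not given: they have to be found in the camera images.
- selector: Four-way pressure selector: grey spider casting fixed to the worktop, hub radius 50 mm, four legs (40 mm wide, top at z = 20 mm) fanning out at -60, -24, +24, +60 degrees from its +x (counter-clockwise positive), each with an outlet fitting 122 mm from the spindle. Origin: on the worktop under the spindle. Its place and yaw (within 0.3 rad) vary; it stands left or right of the cock.
- selector_spindle (a point): Point on the selector's vertical spindle axis, 54 mm above the worktop, at the arm's mid height. Fixed housing of radius 21 mm below z = 43 mm; the arm's boss has radius 19 mm, z = 44 to 64 mm, with a nut on it to z = 69 mm.
- selector_arm (a joint): Arm angle: 0 = along the selector's +x, positive counter-clockwise from above, stops at -1.3 and 1.3 rad; starts within 0.19 of 0. The arm is a level steel bar 14 mm wide, z = 46 to 62 mm, reaching 87 mm from the spindle, pointed at the end; 26 mm of air between it and the legs. Friction 0.10 N m (1.5 N at 65 mm out), no spring or detent: it stays where it is left.
- pointer_nose (a point): The pointed end of the selector arm, 87 mm from the spindle, 54 mm above the worktop. Turns with the arm.
- pointer_aim (a point): The spot the arm points at: an imaginary point on the arm's centre line 122 mm from the spindle (35 mm beyond the nose), 54 mm above the worktop. It lies right over an outlet when the arm points squarely at it.
- port_knurled_fitting: The wanted outlet: the round knurled coupling, a plain stepped steel cylinder without hexagon, 26 mm across, standing to z = 48 mm, screwed into one of the four legs (which one varies), fixed. Origin: on its axis near its foot. The other three outlets carry hexagon adapters.
- port_adapter_b: A steel hexagon adapter, 27 mm across, standing to z = 40 mm, fixed in another leg. Origin on its axis at its foot.
- port_adapter_c: A brass hexagon adapter, 30 mm across, standing to z = 50 mm, fixed in another leg. Origin on its axis at its foot.
- port_adapter_d: A steel hexagon adapter, 26 mm across, standing to z = 36 mm, fixed in another leg. Origin on its axis at its foot.
- cock: Supply cock, a grey block 50 mm (x) by 70 mm (y) by 24 mm high, fixed to the worktop, its pipe stubs running along its own y to 63 mm either side. Origin: on the worktop under the spindle; z up. Its x, y and yaw (up to 0.3 rad) vary.
- cock_spindle (a point): Point on the cock's vertical spindle axis, 54 mm above the worktop, the mid height of the lever. Housing of radius 17 mm below z = 43 mm, lever boss of radius 16 mm, z = 44 to 64 mm, topped by a nut of radius 6 mm to z = 69 mm.
- cock_lever (a joint): Lever angle: 0 = shut, along the cock's +x; grows counter-clockwise from above to the open stop at 1.571 rad, where it lies over the pipe along the cock's +y (left). Starts at 0 to 0.25. A level steel bar 12 mm wide, z = 47 to 61 mm, with a round end (radius 9 mm) 80 mm from the spindle; 23 mm of air between it and the block. Friction 0.12 N m, no spring: it stays where it is left.
- lever_end (a point): Centre of the lever's round end, 80 mm from the spindle, 54 mm above the worktop. Turns with the lever.
- weight_100: Bystander, loose: steel weight 26 mm across, 43 mm high, beside the selector. Origin: centre of its underside.
- ptfe_reel: Bystander, loose: blue and white tape reel, 50 mm across, 17 mm high, lying beside the cock. Origin: centre of its underside.
- weight_50: Bystander, loose: steel weight 21 mm across, 36 mm high, between the selector and the cock, nearer the robot. Origin: centre of its underside.
- eraser: Bystander, loose: eraser 21 x 42 x 13 mm, beyond the selector and the cock. Origin: centre of its underside.
- gauge_black: Bystander, loose: black pressure gauge on its back, 168 x 138 x 47 mm, at the far left. Origin: centre of its underside.
- calculator: Bystander, loose: calculator 128 x 78 x 14 mm, at the right. Origin: centre of its underside.

How it is judged:
By the outcome, as a careful person would: the job done as asked, in the order asked, and still so for the second after the job is handed in, with the robot touching nothing.
It also fails if it takes over 64 s, if anything falls off the work surface, if the arm or the gripper's body presses on something with over 40 N, if the wrist force passes 120 N, or if a joint passes its speed limit or range.

## Working session

There is one attempt and no reset: what is moved stays moved. The work goes in short steps, Python scripts to look and compute and a tool call to move; the robot and the scene stay as the last step left them, time stands still between calls to the robot, and variables do not carry over. Pictures are saved under pics/ and viewed, about 8 in all and at most 12, crops included, and the job is handed in when it is done.

Besides the shell and the picture viewer there is one more tool, called after "Emit:" as a command line: name --argument value ..., lists and objects as JSON in quotes. play_rows: Moves the arm, as the interface text tells. Its arguments: {"type":"object","properties":{"plan":{"type":"array"},"squeeze":{"type":"number"}},"required":["plan"]}

```bash
mkdir -p pics; cat > h.py <<'E'
import numpy as np, cv2
from workcell import robot
from scipy.spatial.transform import Rotation as R
def att(c):
    a=np.array(c["attitude"],float)
    return a if a.shape==(3,3) else R.from_quat(np.r_[a[1:],a[0]]).as_matrix()
def snap(n,f): 
    c=robot.camera(n); cv2.imwrite(f,c["color"][:,:,::-1]); return c
def ray(c,u,v):
    x=(u-c["cx"])/c["fx"]; y=(v-c["cy"])/c["fy"]
    X,Y=x,y
    for _ in range(20):
        s=1+c["k1"]*(X*X+Y*Y); X,Y=x/s,y/s
    return np.array([X,Y,1.])
def at(c,u,v,z):
    e=np.array(c["eye"]); d=att(c)@ray(c,u,v)
    return e+d*(z-e[2])/d[2]
def proj(c,p):
    q=att(c).T@(np.array(p)-np.array(c["eye"])); X,Y=q[:2]/q[2]; s=1+c["k1"]*(X*X+Y*Y)
    return np.array([c["fx"]*X*s+c["cx"],c["fy"]*Y*s+c["cy"]])
E
python3 - <<'E'
from h import *
import pickle
for n in("scene","top"):
    c=snap(n,f"pics/{n}1.png"); pickle.dump(c,open(n+".pkl","wb")); print({k:v for k,v in c.items() if k!="color"})
s=robot.observe(); print(s, robot.pinch_z)
E
```

```text
{'fx': 510.9619994984652, 'fy': 510.9619994984652, 'cx': 327.21945042086014, 'cy': 201.19458611560785, 'k1': -0.06711923481118155, 'eye': array([ -77.81386029, 1127.2373667 , 1128.67024803]), 'attitude': array([ 0.10142105, -0.21049343,  0.87798723, -0.41778548])}
{'fx': 510.3930368933289, 'fy': 510.3930368933289, 'cx': 319.35307743275916, 'cy': 195.1161540592212, 'k1': -0.16801725294815503, 'eye': array([  14.79696477,  145.92859335, 1799.80539778]), 'attitude': array([ 0.08025895, -0.59439182,  0.79224854, -0.11224575])}
{'clock': 0.1, 'joint_pos': array([ 1.27581331,  0.52191494, -0.03631455,  1.59993982,  0.02119775,
        1.0211    , -0.11282266]), 'qd': array([-0.00054536, -0.00013426, -0.00168984, -0.00133323, -0.00034019,
        0.00075963,  0.00063057]), 'joint_efforts': array([ 4.37426817e-03, -9.28490853e+01,  1.98444463e+00, -3.70531869e+01,
        1.82381779e-02,  5.39416724e-03, -6.39993505e-05]), 'tool_pos': array([ 139.19399833, -608.9648208 ,  194.81204491]), 'eef_rot': array([-4.80123665e-04,  9.93693191e-01,  1.12132077e-01, -9.07307005e-05]), 'wrist_force': array([-0.21946528, -0.42628166,  0.16100128]), 'torque': array([-0.04756433,  0.01358712, -0.03733097]), 'grip_width': 85.046866548348} 18.700000000000003
```

View pics/top1.png

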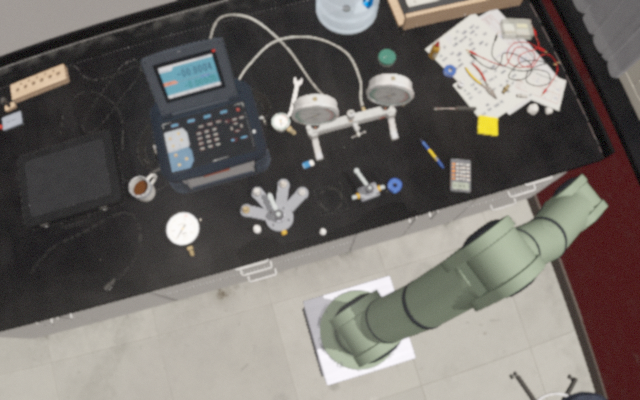

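View pics/scene1.png

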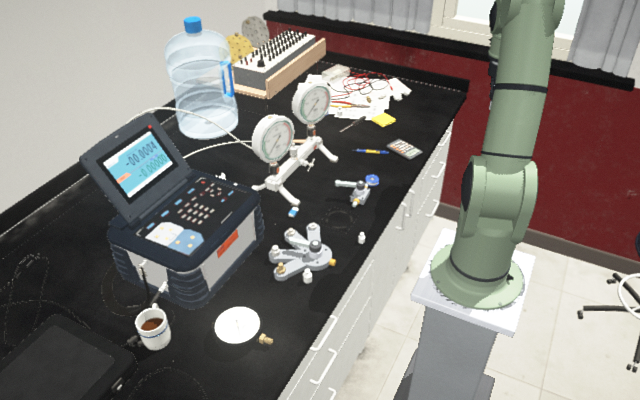

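The top view shows the selector at about (278,213), the cock at (369,187) and the reel at (395,185). I'll enlarge crops next.

```bash
python3 - <<'E'
from h import *
import pickle
t=pickle.load(open("top.pkl","rb")); s=pickle.load(open("scene.pkl","rb"))
f=lambda c,x,y,w,h,k:cv2.resize(c["color"][y:y+h,x:x+w,::-1],None,fx=k,fy=k,interpolation=cv2.INTER_CUBIC)
a=np.vstack([np.hstack([f(t,230,170,80,75,5),f(t,330,160,80,75,5)]),np.hstack([f(s,262,218,80,45*75//45,5)[:225*1],f(s,325,165,80,75,5)[:225]])])
cv2.imwrite("pics/crop.png",a[:600])
b=f(s,262,215,133,72,6);cv2.imwrite("pics/crop2.png",b)
for u,v in[(278,216),(369,188),(395,185),(323,232),(257,229)]: print(u,v,at(t,u,v,40 if u in(278,369) else 20).round())
E
```

```text
278 216 [459. 158.  40.]
369 188 [ 467. -184.   40.]
395 185 [ 457. -284.   20.]
323 232 [363.  19.  20.]
257 229 [438. 242.  20.]
```

View pics/crop.png

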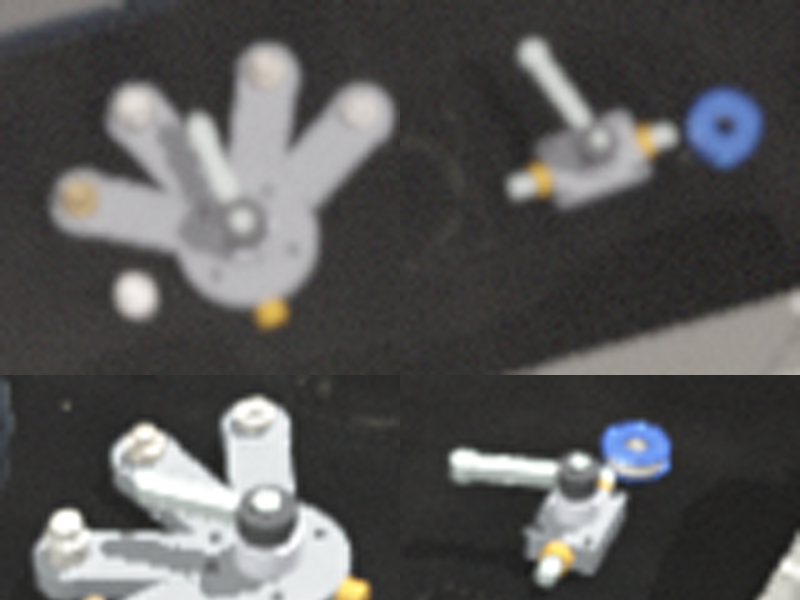

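Leg order in the picture: the far left (+60) carries brass and the other three carry steel fittings. The far overhead views don't show which one is knurled, so I'll bring the wrist camera over.

```bash
cat >> h.py <<'E'
def delta(p,yaw=None):
    "tool-frame shift (m) and turn (deg) to world point p (mm), tool down, tool-x at yaw"
    s=robot.observe(); q=s["eef_rot"]; T=R.from_quat(np.r_[q[1:],q[0]]); x=T.as_matrix()[:,0]; y0=np.arctan2(x[1],x[0])
    G=R.from_euler("z",y0 if yaw is None else yaw)*R.from_euler("x",np.pi)
    print("tcp",s["tool_pos"].round(1),"yaw",y0.round(3),"F",s["wrist_force"].round(1),"t",s["clock"],"grip",s["grip_width"].round(1))
    for P in np.atleast_2d(p):
        print(P,"shift mm",(T.inv().apply(P-s["tool_pos"])).round(1),"rot",np.degrees((T.inv()*G).as_rotvec()).round(2))
def wcam(f=None):
    s=robot.observe(); c=robot.camera("wrist"); q=s["eef_rot"]
    M=np.eye(4); M[:3,:3]=R.from_quat(np.r_[q[1:],q[0]]).as_matrix(); M[:3,3]=s["tool_pos"]
    W=M@c["tool_from_camera"]; c["eye"]=W[:3,3]; c["attitude"]=W[:3,:3]
    if f: cv2.imwrite(f,c["color"][:,:,::-1])
    return c
E
python3 - <<'E'
from h import *
c=wcam(); print(c["tool_from_camera"],c["fx"],c["eye"])
delta([[139,-609,300],[420,-250,300],[430,100,300]],0)
E
```

```text
[[ 2.43798856e-04 -9.60509077e-01 -2.78248546e-01  7.07586232e+01]
 [ 9.99999969e-01  2.19981037e-04  1.16820253e-04  9.08161868e-02]
 [-5.09975093e-05 -2.78248566e-01  9.60509101e-01 -1.79126549e+02]
 [ 0.00000000e+00  0.00000000e+00  0.00000000e+00  1.00000000e+00]] 299.10310879237943 [ 208.24506397 -593.45208078  373.93327936]Traceback (most recent call last):
  File "<stdin>", line 3, in <module>
  File "h.py", line 25, in delta
    print("tcp",s["tool_pos"].round(1),"yaw",y0.round(3),"F",s["wrist_force"].round(1),"t",s["clock"],"grip",s["grip_width"].round(1))
                                                                                                             ^^^^^^^^^^^^^^^^^^^^^
AttributeError: 'float' object has no attribute 'round'
```

```bash
sed -i 's/s\["grip_width"\].round(1)/round(s["grip_width"],1)/' h.py
python3 - <<'E'
from h import *
delta([[139,-609,280],[410,-250,280],[400,130,200]],0)
E
```

```text
tcp [ 139.2 -609.   194.9] yaw 0.225 F [ 0.6 -0.5  0.4] t 0.15 grip 85.6
[ 139 -609  280] shift mm [ -0.2  -0.1 -85.1] rot [-5.000e-02  1.000e-02  1.288e+01]
[ 410 -250  280] shift mm [ 344.  -289.7  -84.9] rot [-5.000e-02  1.000e-02  1.288e+01]
[400 130 200] shift mm [ 418.9 -662.3   -4.6] rot [-5.000e-02  1.000e-02  1.288e+01]
```

Emit:
play_rows --plan '[[[0,0,-0.045,0,0,6.5,0],[0,0,-0.045,0,0,6.5,0],[0.034,-0.045,0,0,0,0,0],[0.034,-0.045,0,0,0,0,0],[0.034,-0.045,0,0,0,0,0],[0.034,-0.045,0,0,0,0,0],[0.034,-0.045,0,0,0,0,0],[0.034,-0.045,0,0,0,0,0],[0.034,-0.045,0,0,0,0,0],[0.034,-0.045,0,0,0,0,0]]]'

```text
clock: 1.4
tool_pos: [419.9, -242.8, 286.7]
eef_rot: [-0.001, 1.0, -0.008, -0.001]
wrist_force: [1.1, -0.6, 0.6]
grip_width: 0.1
```

```bash
python3 - <<'E'
from h import *
delta([[420,-180,200],[400,130,200]],0)
E
```

```text
tcp [ 419.9 -242.8  286.7] yaw -0.016 F [ 1.1 -0.6  0.6] t 1.4 grip 0.1
[ 420 -180  200] shift mm [ -0.9 -62.6  86.8] rot [-0.12  0.06 -0.93]
[400 130 200] shift mm [ -25.9 -372.2   87.5] rot [-0.12  0.06 -0.93]
```

Emit:
play_rows --plan '[[[-0.01,-0.031,0.043,0,0,-0.9,0],[-0.01,-0.031,0.043,0,0,0,0],[0,0,0,0,0,0,0],[0,0,0,0,0,0,0]]]'

```text
clock: 1.9
tool_pos: [402.4, -175.2, 199.1]
eef_rot: [-0.001, 1.0, 0.004, 0.0]
wrist_force: [0.2, 0.2, 0.2]
grip_width: 0.0
```

```bash
python3 - <<'E'
from h import *
import pickle
c=wcam("pics/w1.png"); pickle.dump(c,open("w1.pkl","wb"))
delta([[395,130,190]],0)
E
```

```text
tcp [ 402.3 -175.1  199.1] yaw 0.007 F [-0.4 -0.2  0.6] t 1.95 grip -0.2
[395 130 190] shift mm [  -5.2 -305.2    9.9] rot [-0.15 -0.05  0.4 ]
```

Emit:
play_rows --plan '[[[0,-0.045,0,0,0,0,0],[0,-0.045,0,0,0,0,0],[0,-0.045,0,0,0,0,0],[0,-0.045,0,0,0,0,0],[0,-0.045,0,0,0,0,0],[0,-0.045,0,0,0,0,0],[0,-0.04,0,0,0,0,0],[0,0,0,0,0,0,0],[0,0,0,0,0,0,0]]]'

```text
clock: 3.08
tool_pos: [409.6, 139.1, 206.8]
eef_rot: [-0.002, 1.0, -0.004, 0.007]
wrist_force: [0.5, -0.2, -0.2]
grip_width: 0.2
```

```bash
python3 - <<'E'
from h import *
import pickle
c=wcam("pics/w2.png"); pickle.dump(c,open("w2.pkl","wb"))
delta([[395,130,190]],0)
E
```

```text
tcp [409.7 139.1 206.8] yaw -0.007 F [-0.7  1.  -0.9] t 3.125 grip 0.1
[395 130 190] shift mm [-14.9   9.3  16.5] rot [-0.19 -0.84 -0.42]
```

View pics/w2.png

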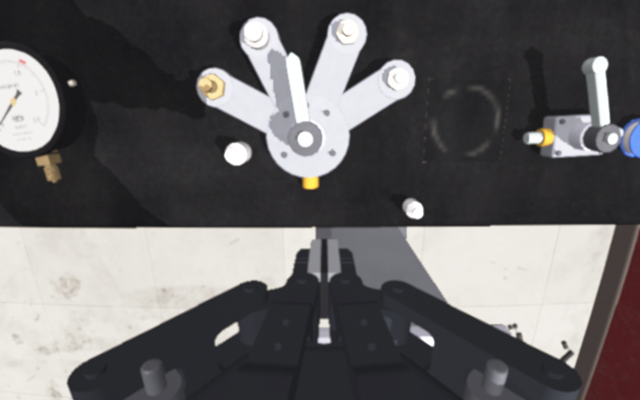

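View pics/w1.png

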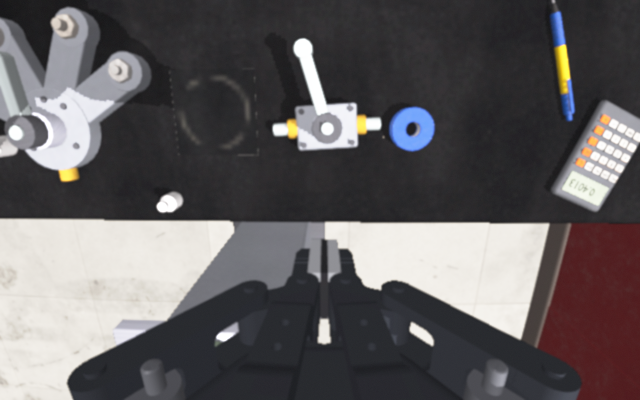

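Wrist view w2 has the selector spindle at (305,138), and the outlets at (212,85) brass, (256,33), (347,30) and (398,76). The table edge runs at row 226. In w1 the cock spindle is at (325,127), the lever end at (303,47), and the selector's two right fittings look hexagonal. I'll zoom in on the outlets.

```bash
python3 - <<'E'
from h import *
import pickle
t=pickle.load(open("w2.pkl","rb")); s=pickle.load(open("w1.pkl","rb"))
f=lambda c,x,y,w,h,k:cv2.resize(c["color"][y:y+h,x:x+w,::-1],None,fx=k,fy=k,interpolation=cv2.INTER_CUBIC)
cv2.imwrite("pics/z.png",np.vstack([np.hstack([f(t,u-20,v-20,40,40,6) for u,v in[(256,33),(347,30),(398,76)]]),np.hstack([f(s,u-20,max(v-20,0),40,40,6) for u,v in[(20,40),(65,25),(120,69)]])]))
E
```

```text
(no output)
```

View pics/z.png

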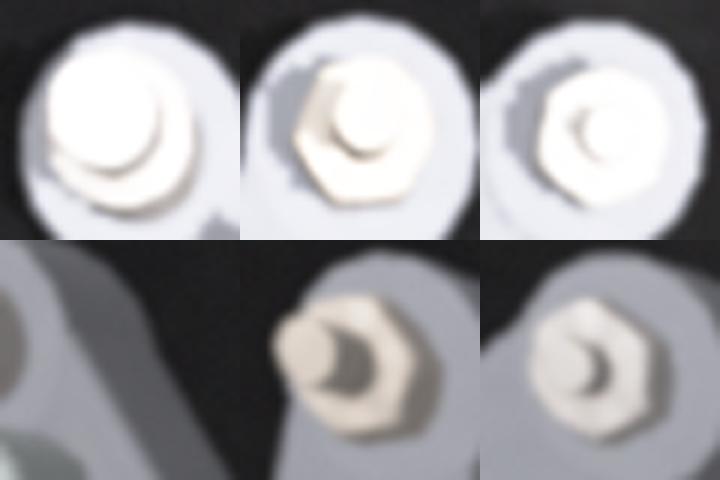

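The top-left crop is round and stepped with no hexagon, so the knurled coupling is on the +24° leg. The other two steel ones are hexagonal. Next I'll fit the poses.

```bash
cat > fit.py <<'E'
from h import *
import pickle
from scipy.optimize import least_squares
w2=pickle.load(open("w2.pkl","rb")); w1=pickle.load(open("w1.pkl","rb")); top=pickle.load(open("top.pkl","rb"))
rt=lambda p,a,r,z:[p[0]+r*np.cos(a),p[1]+r*np.sin(a),z]
d=np.radians
S=[(None,69,(305,138)),(24,20,(258.0,35.0)),(-24,20,(346.9,30.7)),(-60,20,(396.2,77.7)),(24,48,(253.2,31))]
def res(p): return np.concatenate([proj(w2,rt(p,p[2]+d(a or 0),0 if a is None else 122,z))-uv for a,z,uv in S])
o=least_squares(res,[459,158,0]); p=o.x; print("selector",p.round(3)); print(o.fun.reshape(-1,2).round(1))
n=at(w2,292,54,62); print("nose",n.round(1),"r",np.hypot(*(n-[p[0],p[1],62])[:2]).round(1),"arm",(np.arctan2(n[1]-p[1],n[0]-p[0])-p[2]).round(3))
c=at(w1,327,127.5,69); e=at(w1,303,47,61); s=e-c; print("cock",c.round(1),"end",e.round(1),"r",np.hypot(*s[:2]).round(1),"world ang",np.arctan2(s[1],s[0]).round(3))
a,b=at(w1,276,129.5,24),at(w1,376,124,24); s=a-b; print("pipe yaw",(np.arctan2(s[1],s[0])-np.pi/2).round(3))
c2=at(w2,607.5,138,69);e2=at(w2,597,66,61);print("w2 cock",c2.round(1),e2.round(1))
print("top cock",at(top,330+597/5-80-.4,160+140/5-.4,69).round(1),"top sel",at(top,230+241/5-.4,170+219/5-.4,69).round(1))
for nm,cc,u,v,z in[("w100",w2,238,153,20),("w50",w2,413,208,18),("reel",w1,412,128,17),("w50b",w1,170,202,18)]: print(nm,at(cc,u,v,z).round(1))
E
python3 fit.py
```

```text
selector [4.59733e+02 1.58449e+02 3.60000e-02]
[[ 0.3 -0.8]
 [ 0.4  1.5]
 [-0.2  1.3]
 [ 0.2 -0.3]
 [-0.6 -1.6]]
nose [542.  170.5  62. ] r 83.2 arm 0.109
cock [ 460.7 -177.7   69. ] end [ 537.2 -153.7   61. ] r 80.1 world ang 0.305
pipe yaw 0.061
w2 cock [ 460.3 -171.5   69. ] [ 535.  -150.9   61. ]
top cock [ 461.2 -179.4   69. ] top sel [460.5 155.6  69. ]
w100 [438.8 244.6  20. ]
w50 [366.5  24.7  18. ]
reel [ 459.2 -278.6   17. ]
w50b [365.9  21.   18. ]
```

```bash
python3 - <<'E'
from h import *
delta([[530,126,110]],0.3)
E
```

```text
tcp [409.7 139.1 206.8] yaw -0.007 F [-0.7  1.  -0.9] t 3.125 grip 0.1
[530 126 110] shift mm [119.   12.6  98.5] rot [ -0.06  -0.86 -17.61]
```

Emit:
play_rows --plan '[[[0.04,0.004,0.033,0,-0.8,0,0],[0.04,0.004,0.033,0,0,0,0],[0.039,0.004,0.032,0,0,0,0],[0,0,0,0,0,-8.8,0],[0,0,0,0,0,-8.8,0],[0,0,0,0,0,0,0]]]'

```text
clock: 3.88
tool_pos: [536.2, 117.2, 107.4]
eef_rot: [-0.0, 0.989, 0.147, 0.002]
wrist_force: [0.3, -0.5, -0.2]
grip_width: -0.1
```

```bash
python3 - <<'E'
from h import *
delta([[529,128,44]],0.3)
E
```

```text
tcp [536.2 117.2 107.4] yaw 0.295 F [ 0.3 -0.5 -0.2] t 3.875 grip -0.1
[529 128  44] shift mm [ -4.  -12.5  63.4] rot [ 0.02 -0.22 -0.27]
```

Emit:
play_rows --plan '[[[-0.003,-0.005,0.025,0,0,0,0],[0,0,0.025,0,0,0,0],[0,0,0.012,0,0,0,0],[0,0,0,0,0,0,0]]]'

```text
clock: 4.38
tool_pos: [533.7, 118.0, 45.4]
eef_rot: [0.001, 0.99, 0.138, 0.003]
wrist_force: [-0.3, 0.2, -0.3]
grip_width: -0.1
```

```bash
python3 - <<'E'
from h import *
w=np.array([459.7,158])
for th in(.145,.3,.455):
  print(th,[ (w+R.from_euler("z",th).as_matrix()[:2,:2]@[65,-(7+h)]).round(1) for h in(10,14)])
th=.455
delta([list(w+R.from_euler("z",th).as_matrix()[:2,:2]@[65,-(7+h)])+[44] for h in(8,11,14.5)])
c=wcam("pics/w3.png")
E
```

```text
0.145 [array([526.5, 150.6]), array([527.1, 146.6])]
0.3 [array([526.8, 161. ]), array([528. , 157.1])]
0.455 [array([525.6, 171.3]), array([527.3, 167.7])]
tcp [533.7 118.   45.4] yaw 0.277 F [-0.3  0.2 -0.3] t 4.375 grip -0.1
[524.67890154 173.09113497  44.        ] shift mm [  6.4 -55.4   1.4] rot [ 0.13 -0.36 -0.  ]
[525.99728848 170.39635189  44.        ] shift mm [  6.9 -52.5   1.4] rot [ 0.13 -0.36 -0.  ]
[527.53540658 167.25243829  44.        ] shift mm [  7.6 -49.    1.4] rot [ 0.13 -0.36 -0.  ]
```

View pics/w3.png

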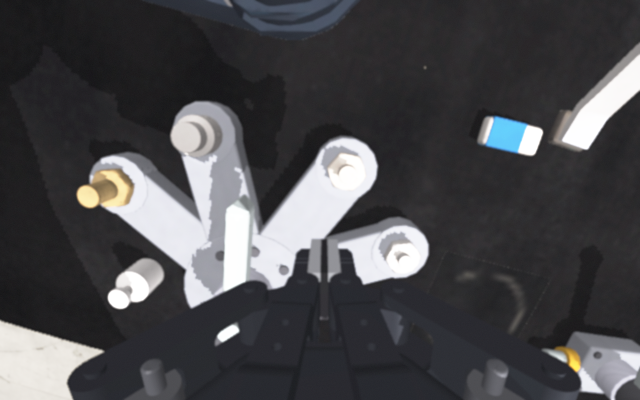

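Clear view: knurled coupling at (194,134), nose at (238,203), and the fingertip free to the right of the arm. I'll push most of the way.

Emit:
play_rows --plan '[[[0.001,-0.007,0,0,0,0,0],[0.001,-0.007,0,0,0,0,0],[0.001,-0.007,0,0,0,0,0],[0.001,-0.007,0,0,0,0,0],[0.001,-0.007,0,0,0,0,0],[0.001,-0.004,0,0,0,0,0],[0,0,0,0,0,0,0],[0,0,0,0,0,0,0]]]'

```text
clock: 5.42
tool_pos: [529.8, 161.0, 48.0]
eef_rot: [0.0, 0.99, 0.138, 0.005]
wrist_force: [0.2, -0.1, -0.2]
grip_width: -0.1
```

```bash
python3 - <<'E'
from h import *
import pickle
delta([[527.5,167.2,44]])
c=wcam("pics/w4.png"); pickle.dump(c,open("w4.pkl","wb"))
p=[459.7,158,.036]
for th in(.145,.25,.35,.455): print(th,proj(c,[p[0]+87*np.cos(th),p[1]+87*np.sin(th),54]).round(),proj(c,[p[0]+87*np.cos(th),p[1]+87*np.sin(th),62]).round())
print(proj(c,[p[0]+122*np.cos(.455),p[1]+122*np.sin(.455),48]))
E
```

```text
tcp [529.8 161.   48. ] yaw 0.277 F [ 0.2 -0.1 -0.2] t 5.425 grip -0.1
[527.5 167.2  44. ] shift mm [-0.5 -6.6  4. ] rot [ 0.12 -0.58 -0.  ]
0.145 [316. 205.] [315. 209.]
0.25 [301. 204.] [300. 207.]
0.35 [286. 204.] [285. 208.]
0.455 [271. 206.] [269. 210.]
[260.05674955 147.53817868]
```

View pics/w4.png

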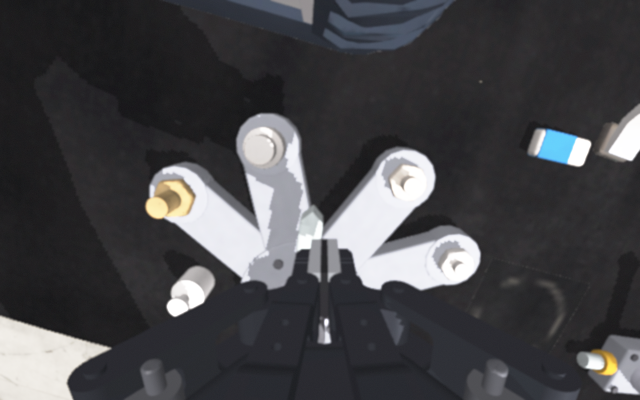

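Emit:
play_rows --plan '[[[-0.001,-0.005,0.002,0,-0.5,0,0],[-0.001,-0.005,0.002,0,0,0,0],[0,-0.003,0,0,0,0,0],[0,0,0,0,0,0,0],[0,0,0,0,0,0,0]]]'

```text
clock: 6.1
tool_pos: [523.9, 173.5, 43.6]
eef_rot: [0.001, 0.99, 0.138, 0.0]
wrist_force: [0.0, -0.6, -0.1]
grip_width: -0.0
```

```bash
cat > chk.py <<'E'
from h import *
import sys
delta([[522.5,177.6,44]])
c=wcam("pics/%s.png"%sys.argv[1]); p=[459.7,158]
for th in(.25,.3,.35,.4,.455,.5): print(th,proj(c,[p[0]+87*np.cos(th),p[1]+87*np.sin(th),62]).round())
k=proj(c,[p[0]+122*np.cos(.455),p[1]+122*np.sin(.455),48]); print("k",k)
u,v=proj(c,[p[0]+87*np.cos(.4),p[1]+87*np.sin(.4),62]).astype(int)
x,y=max(u-60,0),max(v-100,0)
cv2.imwrite("pics/%sc.png"%sys.argv[1],cv2.resize(c["color"][y:y+140,x:x+140,::-1],None,fx=4,fy=4,interpolation=cv2.INTER_CUBIC)); print("crop",x,y)
E
python3 chk.py w5
```

```text
tcp [523.9 173.5  43.6] yaw 0.277 F [ 0.  -0.6 -0.1] t 6.1 grip -0.0
[522.5 177.6  44. ] shift mm [-0.2 -4.3 -0.4] rot [ 0.12 -0.03 -0.  ]
0.25 [323. 206.]
0.3 [315. 206.]
0.35 [308. 207.]
0.4 [300. 207.]
0.455 [292. 209.]
0.5 [285. 210.]
k [281.71902728 144.45421547]
crop 240 107
```

View pics/w5c.png

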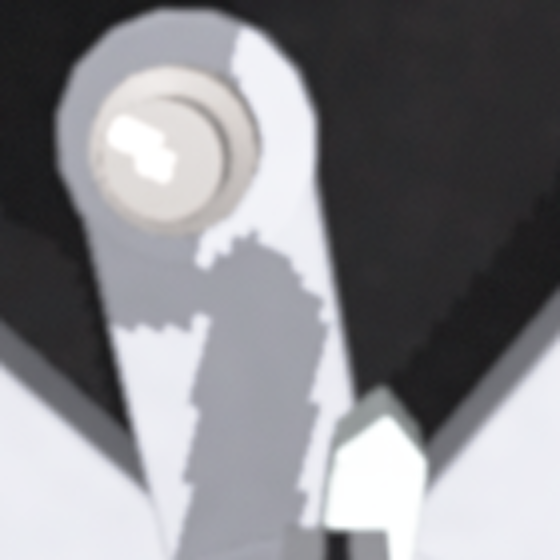

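The nose in the crop reads θ≈0.16, although the TCP seems to be past the arm's line. I'll check from the outside cameras before pushing more.

```bash
python3 - <<'E'
from h import *
s=robot.observe(); P=s["tool_pos"]; out=[]
for n in("scene","top"):
    c=robot.camera(n); im=cv2.resize(c["color"][:,:,::-1],None,fx=5,fy=5,interpolation=cv2.INTER_CUBIC)
    u,v=proj(c,P); print(n,u,v)
    for q,col in((P,(0,0,255)),([459.7,158,69],(255,0,0)),([459.7+87*np.cos(.16),158+87*np.sin(.16),54],(0,255,0)),([459.7+87*np.cos(.455),158+87*np.sin(.455),54],(0,255,255))):
        a=proj(c,q); cv2.circle(im,tuple(int(x*5+2) for x in a),4,col,-1)
    x,y=int(u*5)-200,int(v*5)-250; out.append(im[y:y+500,x:x+390])
cv2.imwrite("pics/chk.png",np.hstack(out))
c=wcam(); print("tcp px",proj(c,P), "tip+z20",proj(c,P+[0,0,20]))
E
```

```text
scene 294.32305709303097 245.39398835827404
top 268.87082643390005 199.88608846042985
tcp px [323.48581912 229.15413506] tip+z20 [323.52827578 241.90844118]
```

View pics/chk.png

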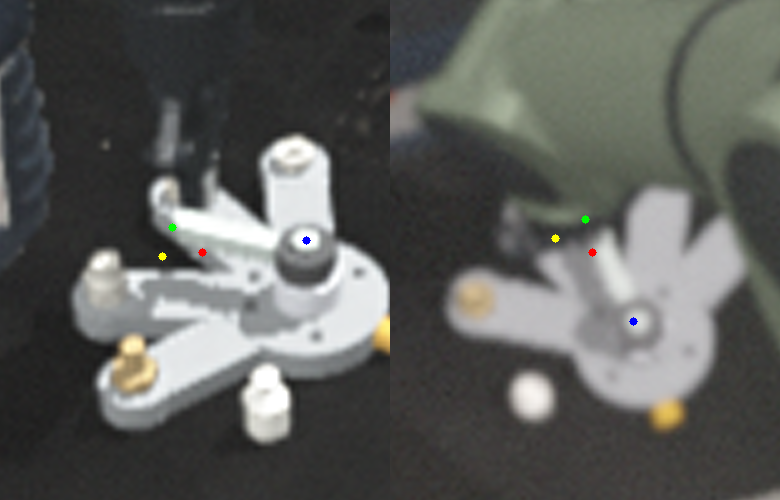

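Outside views: the real fingertip appears about 20–30 mm above the computed TCP (red) and behind/over the bar. It has slid over the arm without moving it, and the force is about 0. I'll back off to the right and go lower.

Emit:
play_rows --plan '[[[0,0.013,0,0,0,0,0],[0,0.013,0,0,0,0,0],[0,0.013,0,0,0,0,0],[0,0,0,0,0,0,0],[0,0,0.01,0,0,0,0],[0,0,0.008,0,0,0,0],[0,0,0,0,0,0,0]]]'

```text
clock: 7.18
tool_pos: [535.2, 132.4, 24.0]
eef_rot: [0.001, 0.991, 0.137, 0.0]
wrist_force: [0.2, -0.6, -0.1]
grip_width: -0.2
```

```bash
python3 - <<'E'
from h import *
delta([[527.5,167.2,24]])
s=robot.observe(); P=s["tool_pos"]; c=robot.camera("scene"); im=cv2.resize(c["color"][:,:,::-1],None,fx=8,fy=8,interpolation=cv2.INTER_CUBIC)
for k,col in((0,(0,0,255)),(20,(0,255,0)),(40,(255,0,0))):
    a=proj(c,P+[0,0,k]); cv2.circle(im,tuple(int(x*8+4) for x in a),3,col,-1)
u,v=proj(c,P); x,y=int(u*8)-200,int(v*8)-250
w=wcam("pics/w6.png"); f=cv2.resize(w["color"][150:280,260:390,::-1],None,fx=3,fy=3)
b=np.zeros((400,390,3),np.uint8); b[:390]=f
cv2.imwrite("pics/chk2.png",np.hstack([im[y:y+400,x:x+400],b]))
E
```

```text
tcp [535.2 132.4  24. ] yaw 0.275 F [ 0.2 -0.6 -0.1] t 7.175 grip -0.2
[527.5 167.2  24. ] shift mm [  2.  -35.6  -0.1] rot [0.13 0.   0.  ]
```

View pics/chk2.png

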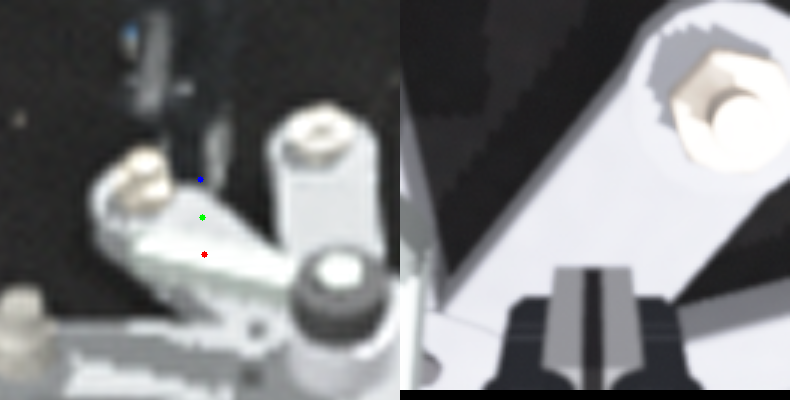

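The two views agree: the pads end at about 38 mm above the computed TCP. In the wrist view the pad tips are at row 239, and in the scene view the finger ends at the blue mark. So the tip was at z≈62–80 and only skimmed over the bar. I'll write an arc-profile detector for the arm angle and lower the tip further.

```bash
cat > prof.py <<'E'
from h import *
import pickle
def prof(c,o,r,ths,z):
    g=cv2.GaussianBlur(cv2.cvtColor(c["color"],cv2.COLOR_RGB2GRAY),(3,3),0)
    m=np.array([[proj(c,[o[0]+q*np.cos(t),o[1]+q*np.sin(t),z]) for t in ths] for q in r],np.float32)
    return cv2.remap(g,m[...,0],m[...,1],cv2.INTER_LINEAR).mean(0).round().astype(int)
def show(c,r=(70,72,74,76,78),o=(459.7,158),a=-.1,b=.85,z=62):
    t=np.arange(a,b,.025); v=prof(c,o,r,t,z); print(" ".join(f"{x:.3f}:{y}" for x,y in zip(t,v)))
E
python3 - <<'E'
from prof import *
for n in("w2","w4"): show(pickle.load(open(n+".pkl","rb")))
show(wcam())
show(wcam(),r=(76,78))
E
```

```text
-0.100:29 -0.075:30 -0.050:31 -0.025:35 -0.000:39 0.025:45 0.050:104 0.075:216 0.100:254 0.125:255 0.150:255 0.175:255 0.200:255 0.225:254 0.250:228 0.275:176 0.300:162 0.325:162 0.350:162 0.375:162 0.400:163 0.425:163 0.450:165 0.475:175 0.500:194 0.525:215 0.550:230 0.575:234 0.600:234 0.625:233 0.650:206 0.675:117 0.700:48 0.725:35 0.750:40 0.775:47 0.800:86 0.825:170
-0.100:237 -0.075:225 -0.050:216 -0.025:220 -0.000:218 0.025:183 0.050:139 0.075:212 0.100:254 0.125:233 0.150:216 0.175:219 0.200:219 0.225:218 0.250:212 0.275:181 0.300:161 0.325:160 0.350:161 0.375:162 0.400:162 0.425:162 0.450:161 0.475:163 0.500:199 0.525:229 0.550:230 0.575:203 0.600:230 0.625:236 0.650:235 0.675:235 0.700:236 0.725:237 0.750:237 0.775:237 0.800:236 0.825:237
-0.100:235 -0.075:235 -0.050:226 -0.025:176 -0.000:113 0.025:136 0.050:174 0.075:207 0.100:233 0.125:233 0.150:242 0.175:245 0.200:248 0.225:251 0.250:223 0.275:161 0.300:162 0.325:161 0.350:160 0.375:162 0.400:206 0.425:233 0.450:223 0.475:210 0.500:232 0.525:235 0.550:235 0.575:235 0.600:235 0.625:236 0.650:236 0.675:236 0.700:236 0.725:236 0.750:235 0.775:235 0.800:235 0.825:235
-0.100:234 -0.075:235 -0.050:216 -0.025:128 -0.000:76 0.025:92 0.050:156 0.075:156 0.100:202 0.125:217 0.150:226 0.175:231 0.200:238 0.225:247 0.250:201 0.275:160 0.300:161 0.325:160 0.350:160 0.375:166 0.400:226 0.425:234 0.450:216 0.475:178 0.500:229 0.525:236 0.550:236 0.575:235 0.600:235 0.625:236 0.650:236 0.675:236 0.700:236 0.725:236 0.750:234 0.775:234 0.800:234 0.825:236
```

Emit:
play_rows --plan '[[[0,0,0.007,0,0,0,0],[0,0,0.006,0,0,0,0],[0,0,0,0,0,0,0]]]'

```text
clock: 7.75
tool_pos: [536.0, 132.3, 11.3]
eef_rot: [0.001, 0.991, 0.137, 0.001]
wrist_force: [0.2, 0.3, -0.1]
grip_width: 0.3
```

Emit:
play_rows --plan '[[[-0.006,-0.005,0,0,0,0,0],[0,-0.006,0,0,0,0,0],[0,-0.006,0,0,0,0,0],[0,-0.005,0,0,0,0,0],[0,-0.004,0,0,0,0,0],[0,0,0,0,0,0,0]]]'

```text
clock: 8.5
tool_pos: [522.7, 157.7, 11.6]
eef_rot: [0.001, 0.991, 0.137, 0.002]
wrist_force: [0.2, 0.0, 0.1]
grip_width: 0.0
```

```bash
python3 - <<'E'
from prof import *
delta([[524.7,173.1,11]])
c=wcam(); show(c); show(c,r=(78,80,82))
E
```

```text
tcp [522.7 157.7  11.6] yaw 0.275 F [0.2 0.  0.1] t 8.5 grip 0.0
[524.7 173.1  11. ] shift mm [  6.1 -14.2   0.6] rot [ 0.15 -0.16 -0.  ]
-0.100:111 -0.075:148 -0.050:179 -0.025:155 -0.000:140 0.025:76 0.050:76 0.075:136 0.100:126 0.125:134 0.150:189 0.175:202 0.200:221 0.225:135 0.250:182 0.275:206 0.300:208 0.325:208 0.350:209 0.375:213 0.400:210 0.425:168 0.450:161 0.475:160 0.500:159 0.525:165 0.550:212 0.575:235 0.600:235 0.625:235 0.650:235 0.675:236 0.700:236 0.725:236 0.750:237 0.775:237 0.800:237 0.825:236
-0.100:238 -0.075:238 -0.050:237 -0.025:214 -0.000:196 0.025:131 0.050:100 0.075:58 0.100:34 0.125:53 0.150:164 0.175:222 0.200:220 0.225:154 0.250:147 0.275:183 0.300:205 0.325:211 0.350:207 0.375:194 0.400:181 0.425:161 0.450:162 0.475:161 0.500:161 0.525:161 0.550:150 0.575:218 0.600:236 0.625:236 0.650:236 0.675:236 0.700:236 0.725:237 0.750:237 0.775:236 0.800:235 0.825:234
```

The arm moves now, with its centre at about 0.32. The target is 0.455.

Emit:
play_rows --plan '[[[0,-0.004,0,0,0,0,0],[0,-0.003,0,0,0,0,0],[0,0,0,0,0,0,0],[0,0,0,0,0,0,0]]]'

```text
clock: 9.05
tool_pos: [520.8, 164.4, 11.6]
eef_rot: [0.001, 0.991, 0.137, 0.002]
wrist_force: [0.8, -0.4, -0.2]
grip_width: -0.2
```

```bash
python3 - <<'E'
from prof import *
delta([[524.7,173.1,11]])
c=wcam("pics/w7.png"); pickle.dump(c,open("w7.pkl","wb")); show(c,a=.1); show(c,r=(78,80,82),a=.1)
E
```

```text
tcp [520.8 164.4  11.6] yaw 0.275 F [ 0.8 -0.4 -0.2] t 9.05 grip -0.2
[524.7 173.1  11. ] shift mm [ 6.1 -7.3  0.6] rot [ 0.16 -0.16 -0.  ]
0.100:125 0.125:44 0.150:84 0.175:170 0.200:178 0.225:203 0.250:204 0.275:206 0.300:228 0.325:188 0.350:124 0.375:188 0.400:208 0.425:208 0.450:208 0.475:210 0.500:214 0.525:207 0.550:156 0.575:159 0.600:197 0.625:234 0.650:235 0.675:236 0.700:236 0.725:237 0.750:237 0.775:237 0.800:237 0.825:237
0.100:58 0.125:32 0.150:46 0.175:173 0.200:237 0.225:224 0.250:215 0.275:221 0.300:213 0.325:211 0.350:123 0.375:156 0.400:190 0.425:208 0.450:210 0.475:206 0.500:195 0.525:180 0.550:129 0.575:134 0.600:219 0.625:237 0.650:236 0.675:236 0.700:236 0.725:236 0.750:237 0.775:237 0.800:236 0.825:236
```

Emit:
play_rows --plan '[[[0,0.012,0,0,0,0,0],[0,0.012,0,0,0,0,0],[0,0,-0.03,0,0,0,0],[0,0,-0.04,0,0,0,0],[-0.03,0,-0.04,0,0,0,0],[-0.03,0,0,0,0,0,0],[0,0,0,0,0,0,0],[0,0,0,0,0,0,0]]]'

```text
clock: 10.1
tool_pos: [469.3, 117.4, 124.7]
eef_rot: [0.002, 0.991, 0.134, 0.001]
wrist_force: [-0.5, -0.6, 0.2]
grip_width: 0.2
```

```bash
python3 - <<'E'
from prof import *
delta([[400,-120,200]],0)
c=wcam("pics/w8.png"); pickle.dump(c,open("w8.pkl","wb")); show(c,a=.2,r=(60,65,70,75)); show(c,r=(78,80,82),a=.2)
g=cv2.cvtColor(c["color"],cv2.COLOR_RGB2GRAY)
k=proj(c,[459.7+122*np.cos(.455),158+122*np.sin(.455),48]); print("pred",k)
x,y=[int(v)-28 for v in k]; x,y=max(x,0),max(y,0)
G=cv2.resize(g[y:y+56,x:x+56],None,fx=4,fy=4,interpolation=cv2.INTER_CUBIC)
for lo,hi in((20,34),(38,56)):
    C=cv2.HoughCircles(G,cv2.HOUGH_GRADIENT_ALT if 0 else cv2.HOUGH_GRADIENT,1,20,param1=80,param2=12,minRadius=lo,maxRadius=hi)
    if C is not None: print([(x+a/4,y+b/4,r/4) for a,b,r in C[0][:3]])
s=proj(c,[459.7,158,69]); print("spindle pred",s)
f=lambda u,v,w,h,k:cv2.resize(c["color"][max(v-h,0):v+h,max(u-w,0):u+w,::-1],None,fx=k,fy=k,interpolation=cv2.INTER_CUBIC)
cv2.imwrite("pics/w8c.png",f(int((s[0]+k[0])/2),int((s[1]+k[1])/2),80,90,3)); print(int((s[0]+k[0])/2)-80,max(int((s[1]+k[1])/2)-90,0))
E
```

```text
tcp [469.3 117.4 124.7] yaw 0.269 F [-0.5 -0.6  0.2] t 10.1 grip 0.2
[ 400 -120  200] shift mm [-129.8  210.8  -74.7] rot [ 0.22 -0.12 15.42]
0.200:237 0.225:237 0.250:237 0.275:236 0.300:223 0.325:180 0.350:160 0.375:201 0.400:216 0.425:216 0.450:215 0.475:217 0.500:219 0.525:212 0.550:185 0.575:161 0.600:115 0.625:87 0.650:110 0.675:152 0.700:182 0.725:198 0.750:212 0.775:226 0.800:235 0.825:236
0.200:237 0.225:238 0.250:238 0.275:238 0.300:238 0.325:230 0.350:195 0.375:189 0.400:201 0.425:214 0.450:216 0.475:210 0.500:200 0.525:181 0.550:163 0.575:122 0.600:41 0.625:32 0.650:32 0.675:40 0.700:78 0.725:115 0.750:151 0.775:162 0.800:185 0.825:229
pred [241.84766278  48.92006639]
[(np.float32(234.875), np.float32(46.625), np.float32(8.35)), (np.float32(232.625), np.float32(53.125), np.float32(7.475)), (np.float32(256.125), np.float32(54.625), np.float32(5.175))]
[(np.float32(242.375), np.float32(50.375), np.float32(13.3)), (np.float32(238.125), np.float32(53.125), np.float32(13.025)), (np.float32(255.375), np.float32(45.375), np.float32(13.25))]
spindle pred [272.5295349  202.38985884]
177 35
```

```bash
python3 - <<'E'
from prof import *
c=pickle.load(open("w8.pkl","rb"));im=cv2.resize(c["color"][:,:,::-1],None,fx=4,fy=4,interpolation=cv2.INTER_CUBIC)
o=[459.7,158];P=lambda r,t,z,l=0:tuple(int(v*4+1.5) for v in proj(c,[o[0]+r*np.cos(t)-l*np.sin(t),o[1]+r*np.sin(t)+l*np.cos(t),z]))
for l in(-7,7): cv2.line(im,P(25,.455,62,l),P(78,.455,62,l),(0,0,255),1)
def circ(r,z,col,R0=122): 
    q=np.array([P(0,0,z)]); a=np.linspace(0,6.28,40); 
    pts=np.array([[int(v*4+1.5) for v in proj(c,[o[0]+R0*np.cos(.455)+r*np.cos(t),o[1]+R0*np.sin(.455)+r*np.sin(t),z])] for t in a]); cv2.polylines(im,[pts],True,col,1)
circ(13,38,(0,255,0)); circ(20,20,(255,0,0)); circ(6,69,(0,160,0),0); circ(19,64,(255,0,255),0); circ(50,20,(255,0,0),0)
cv2.imwrite("pics/w8d.png",im[60:660+60,700:1300][:600])
E
```

```text
(no output)
```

View pics/w8d.png

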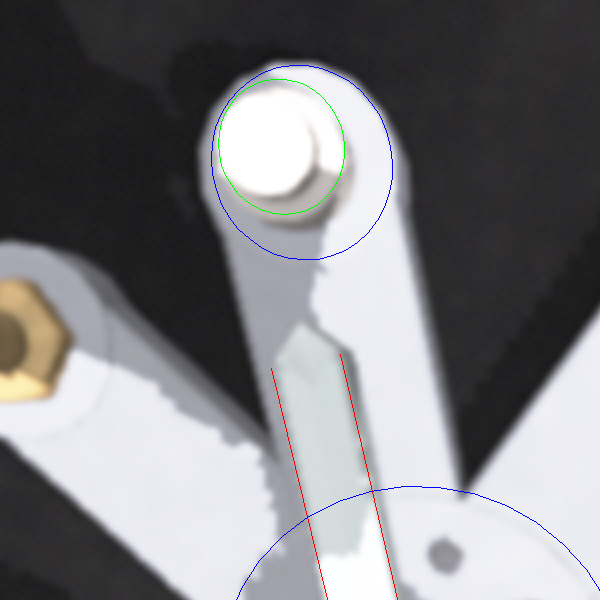

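The coupling is (285,150) in this crop and the bar points at it. The bar lies within about 1 px, or roughly 0.01 rad, of the predicted outline. Selector done. Next is the cock.

```bash
python3 - <<'E'
from h import *
delta([[470,-185,125],[530,-192,100]])
c=np.array([460.8,-178.]); yaw=.27
for th in np.arange(.3,1.66,.15):
    f=th-yaw; d=6+13*abs(np.cos(f))+11*abs(np.sin(f)); p=c+62*np.array([np.cos(th),np.sin(th)])+d*np.array([np.sin(th),-np.cos(th)])
    print(th.round(2),p.round(1))
E
```

```text
tcp [469.1 117.4 124.5] yaw 0.269 F [-0.2 -0.3 -0.8] t 10.15 grip -0.0
[ 470 -185  125] shift mm [-79.6 291.8   0.6] rot [ 0.23 -0.07 -0.  ]
[ 530 -192  100] shift mm [-23.7 314.4  25.7] rot [ 0.23 -0.07 -0.  ]
0.3 [ 525.7 -178.1]
0.45 [ 525.7 -169.7]
0.6 [ 524.3 -161. ]
0.75 [ 521.6 -152.3]
0.9 [ 517.3 -143.7]
1.05 [ 511.6 -135.7]
1.2 [ 504.3 -128.4]
1.35 [ 495.7 -122.3]
1.5 [ 485.8 -117.6]
1.65 [ 475.1 -114.7]
```

Emit:
play_rows --plan '[[[-0.011,0.041,0,0,0,0,0],[-0.011,0.041,0,0,0,0,0],[-0.011,0.041,0,0,0,0,0],[-0.011,0.041,0,0,0,0,0],[-0.011,0.041,0,0,0,0,0],[-0.011,0.041,0,0,0,0,0],[-0.011,0.041,0,0,0,0,0],[0.028,0.011,0.01,0,0,0,0],[0.028,0.011,0.01,0,0,0,0],[0,0,0,0,0,0,0],[0,0,0,0,0,0,0]]]'

```text
clock: 11.52
tool_pos: [536.1, -197.6, 99.6]
eef_rot: [-0.0, 0.991, 0.134, -0.001]
wrist_force: [0.2, 0.6, 1.2]
grip_width: 0.0
```

```bash
python3 - <<'E'
from prof import *
delta([[530,-194,11]],.27)
c=wcam("pics/w9.png"); show(c,o=(460.8,-178),r=(45,50,55,60,65),z=61)
E
```

```text
tcp [ 536.1 -197.6   99.6] yaw 0.268 F [0.2 0.6 1.2] t 11.525 grip 0.0
[ 530 -194   11] shift mm [-4.7 -5.  88.6] rot [-0.07  0.11 -0.09]
-0.100:63 -0.075:62 -0.050:61 -0.025:61 -0.000:60 0.025:60 0.050:62 0.075:61 0.100:60 0.125:62 0.150:76 0.175:117 0.200:185 0.225:238 0.250:254 0.275:255 0.300:254 0.325:254 0.350:254 0.375:254 0.400:242 0.425:176 0.450:105 0.475:80 0.500:80 0.525:82 0.550:82 0.575:77 0.600:72 0.625:69 0.650:67 0.675:63 0.700:58 0.725:55 0.750:52 0.775:54 0.800:58 0.825:64
```

Emit:
play_rows --plan '[[[-0.002,0,0.03,0,0,0,0],[-0.003,0,0.03,0,0,0,0],[-0.003,0,0.018,0,0,0,0],[0,0,0.005,0,0,0,0],[0,0,0,0,0,0,0]]]'

```text
clock: 12.2
tool_pos: [527.4, -200.2, 16.9]
eef_rot: [0.0, 0.991, 0.134, 0.0]
wrist_force: [-0.1, -0.0, 0.7]
grip_width: -0.1
```

```bash
python3 - <<'E'
from h import *
delta([[526,-178,10],[525,-165,10],[517,-144,10],[504,-128,10]])
E
```

```text
tcp [ 527.4 -200.2   16.9] yaw 0.269 F [-0.1 -0.   0.7] t 12.2 grip -0.1
[ 526 -178   10] shift mm [  4.5 -21.8   6.9] rot [ 0.05 -0.   -0.  ]
[ 525 -165   10] shift mm [  7.  -34.6   6.9] rot [ 0.05 -0.   -0.  ]
[ 517 -144   10] shift mm [  4.9 -57.    6.9] rot [ 0.05 -0.   -0.  ]
[ 504 -128   10] shift mm [ -3.4 -75.8   6.9] rot [ 0.05 -0.   -0.  ]
```

Emit:
play_rows --plan '[[[0.001,-0.003,0.004,0,0,0,0],[0.001,-0.006,0.003,0,0,0,0],[0.001,-0.006,0,0,0,0,0],[0.001,-0.006,0,0,0,0,0],[0.001,-0.006,0,0,0,0,0],[0.001,-0.006,0,0,0,0,0],[0,0,0,0,0,0,0]]]'

```text
clock: 13.08
tool_pos: [525.2, -164.7, 11.5]
eef_rot: [0.001, 0.991, 0.134, 0.001]
wrist_force: [-0.2, -0.1, 0.4]
grip_width: 0.1
```

```bash
python3 - <<'E'
from prof import *
delta([[525,-165,10],[517,-144,10],[504,-128,10],[486,-118,10]])
c=wcam(); show(c,o=(460.8,-178),r=(66,69,72),z=61,a=.2,b=1.2)
E
```

```text
tcp [ 525.2 -164.7   11.5] yaw 0.269 F [-0.2 -0.1  0.4] t 13.075 grip 0.1
[ 525 -165   10] shift mm [-0.3  0.3  1.5] rot [ 0.17 -0.12 -0.  ]
[ 517 -144   10] shift mm [ -2.4 -22.1   1.4] rot [ 0.17 -0.12 -0.  ]
[ 504 -128   10] shift mm [-10.7 -41.    1.3] rot [ 0.17 -0.12 -0.  ]
[ 486 -118   10] shift mm [-25.4 -55.4   1.3] rot [ 0.17 -0.12 -0.  ]
0.200:113 0.225:164 0.250:255 0.275:255 0.300:255 0.325:173 0.350:122 0.375:124 0.400:140 0.425:217 0.450:255 0.475:255 0.500:255 0.525:255 0.550:255 0.575:255 0.600:253 0.625:115 0.650:86 0.675:86 0.700:87 0.725:91 0.750:101 0.775:110 0.800:111 0.825:115 0.850:108 0.875:104 0.900:100 0.925:100 0.950:101 0.975:103 1.000:112 1.025:116 1.050:117 1.075:116 1.100:117 1.125:117 1.150:116 1.175:115
```

Emit:
play_rows --plan '[[[0,-0.006,0.001,0,0,0,0],[-0.001,-0.006,0,0,0,0,0],[-0.001,-0.006,0,0,0,0,0],[-0.001,-0.005,0,0,0,0,0],[-0.003,-0.006,0,0,0,0,0],[-0.003,-0.006,0,0,0,0,0],[-0.003,-0.006,0,0,0,0,0],[0,0,0,0,0,0,0]]]'

```text
clock: 14.12
tool_pos: [501.4, -126.2, 10.4]
eef_rot: [0.001, 0.991, 0.134, 0.002]
wrist_force: [0.6, 1.0, -0.4]
grip_width: -0.3
```

```bash
python3 - <<'E'
from prof import *
delta([[504,-128,10],[486,-118,10],[475,-115,10]])
c=wcam(); show(c,o=(460.8,-178),r=(66,69,72),z=61,a=.9,b=1.9)
E
```

```text
tcp [ 501.4 -126.2   10.4] yaw 0.268 F [ 0.6  1.  -0.4] t 14.125 grip -0.3
[ 504 -128   10] shift mm [2.  2.4 0.4] rot [ 0.19 -0.16 -0.  ]
[ 486 -118   10] shift mm [-12.7 -12.    0.3] rot [ 0.19 -0.16 -0.  ]
[ 475 -115   10] shift mm [-22.5 -17.8   0.3] rot [ 0.19 -0.16 -0.  ]
0.900:135 0.925:171 0.950:211 0.975:207 1.000:146 1.025:76 1.050:66 1.075:68 1.100:72 1.125:69 1.150:66 1.175:68 1.200:74 1.225:67 1.250:66 1.275:66 1.300:65 1.325:63 1.350:63 1.375:66 1.400:66 1.425:66 1.450:66 1.475:66 1.500:66 1.525:66 1.550:66 1.575:66 1.600:66 1.625:66 1.650:66 1.675:66 1.700:67 1.725:68 1.750:68 1.775:67 1.800:66 1.825:66 1.850:66 1.875:66
```

Emit:
play_rows --plan '[[[-0.005,-0.004,0,0,0,0,0],[-0.005,-0.004,0,0,0,0,0],[-0.004,-0.004,0,0,0,0,0],[-0.004,-0.002,0,0,0,0,0],[-0.003,-0.002,0,0,0,0,0],[0,0,0,0,0,0,0]]]'

```text
clock: 14.92
tool_pos: [475.8, -116.1, 10.4]
eef_rot: [0.001, 0.991, 0.133, 0.002]
wrist_force: [1.0, 0.2, 0.1]
grip_width: -0.1
```

```bash
python3 - <<'E'
from h import *
delta([[475,-115,10],[471,-115,10]])
E
```

```text
tcp [ 475.8 -116.1   10.4] yaw 0.268 F [1.  0.2 0.1] t 14.925 grip -0.1
[ 475 -115   10] shift mm [-0.4 -1.3  0.4] rot [ 0.2  -0.21 -0.  ]
[ 471 -115   10] shift mm [-4.3 -2.3  0.3] rot [ 0.2  -0.21 -0.  ]
```

Near the stop. I'll creep on in −x and watch the force.

Emit:
play_rows --plan '[[[-0.002,0,0,0,0,0,0],[0,0,0,0,0,0,0]]]'

```text
clock: 15.18
tool_pos: [473.9, -116.2, 10.3]
eef_rot: [0.001, 0.991, 0.134, 0.002]
wrist_force: [0.4, -0.6, 0.9]
grip_width: -0.1
```

Emit:
play_rows --plan '[[[-0.002,-0.0005,0,0,0,0,0]]]'

```text
clock: 15.3
tool_pos: [473.2, -116.2, 10.6]
eef_rot: [0.001, 0.991, 0.134, 0.003]
wrist_force: [11.8, 0.5, -4.0]
grip_width: -0.2
```

Emit:
play_rows --plan '[[[-0.002,-0.0005,0,0,0,0,0]]]'

```text
clock: 15.42
tool_pos: [473.3, -116.2, 10.9]
eef_rot: [0.001, 0.991, 0.134, 0.005]
wrist_force: [13.8, -0.9, -9.2]
grip_width: 0.1
```

That's the stop: 12–14 N and no further motion. I'll back off, rise and check.

Emit:
play_rows --plan '[[[0.01,0.002,0,0,0,0,0],[0.015,0.004,0,0,0,0,0],[0.005,0.001,-0.02,0,0,0,0],[0,0,-0.04,0,0,0,0],[0,0,-0.045,0,0,0,0],[0,0,-0.045,0,0,0,0],[-0.045,0.01,-0.02,0,0,0,0],[-0.04,0,0,0,0,0,0],[0,0,0,0,0,0,0],[0,0,0,0,0,0,0]]]'

```text
clock: 16.68
tool_pos: [422.6, -147.1, 185.9]
eef_rot: [0.0, 0.991, 0.134, 0.002]
wrist_force: [-0.0, -0.2, -0.2]
grip_width: -0.2
```

```bash
python3 - <<'E'
from prof import *
delta([[420,-110,200]])
c=wcam("pics/w10.png"); pickle.dump(c,open("w10.pkl","wb")); show(c,o=(460.8,-178),r=(30,40,50,60,65),z=61,a=1.2,b=2.0)
show(c,a=.2,r=(60,65,70,75)); show(c,a=.2,r=(78,80,82)); print(proj(c,[459.7,158,62]),proj(c,[460.8,-178,61]))
for n,cc in (("w1",pickle.load(open("w1.pkl","rb"))),("now",c)):
  for p in([459,-279,17],[366,22,36],[439,245,43]): 
    u,v=proj(cc,p).round().astype(int); print(n,p,u,v, cc["color"][v,u] if 0<=v<400 and 0<=u<640 else None)
E
```

```text
tcp [ 422.6 -147.1  185.9] yaw 0.269 F [-0.  -0.2 -0.2] t 16.675 grip -0.2
[ 420 -110  200] shift mm [  7.4 -36.4 -14.2] rot [ 0.07 -0.26 -0.  ]
1.200:82 1.225:79 1.250:77 1.275:76 1.300:77 1.325:81 1.350:85 1.375:89 1.400:94 1.425:105 1.450:127 1.475:158 1.500:185 1.525:202 1.550:228 1.575:250 1.600:255 1.625:255 1.650:254 1.675:254 1.700:254 1.725:250 1.750:222 1.775:170 1.800:131 1.825:108 1.850:93 1.875:87 1.900:86 1.925:88 1.950:90 1.975:92
0.200:55 0.225:55 0.250:56 0.275:56 0.300:58 0.325:66 0.350:82 0.375:96 0.400:102 0.425:103 0.450:104 0.475:108 0.500:140 0.525:155 0.550:140 0.575:126 0.600:120 0.625:118 0.650:129 0.675:145 0.700:118 0.725:103 0.750:78 0.775:78 0.800:39 0.825:39
0.200:0 0.225:0 0.250:0 0.275:0 0.300:0 0.325:0 0.350:0 0.375:0 0.400:0 0.425:0 0.450:0 0.475:0 0.500:0 0.525:0 0.550:0 0.575:0 0.600:0 0.625:0 0.650:0 0.675:0 0.700:0 0.725:0 0.750:0 0.775:0 0.800:0 0.825:0
[38.0324607  72.13086033] [362.7770976  158.06567437]
w1 [459, -279, 17] 412 128 [33 32 34]
w1 [366, 22, 36] 162 206 [255 255 255]
w1 [439, 245, 43] -23 148 None
now [459, -279, 17] 438 177 [33 32 36]
now [366, 22, 36] 168 189 [255 255 255]
now [439, 245, 43] -19 76 None
```

The lever is centred at about 1.64 in world angle, against 1.63 expected at the open stop. The robot is clear and the force is about 0, so I'll hand in.

```bash
python3 -c "
from workcell import robot
print(robot.hand_in())"
```

```text
the job is handed in; nothing more can be done
None
```

I pushed the selector arm round to the round knurled coupling, then pushed the cock lever to its open stop. I handed in at about 17 s of the 64 s allowed.

- **Selector:** the knurled coupling is on the +24° leg. After backing off, the arm measured 0.45 rad in the world frame against a target of 0.455. In an overlay picture it lay within about 0.01 rad of pointing at the coupling. I checked this before touching the cock and not again afterwards; in the last picture that arm was out of view.
- **Cock:** the lever stopped at 12–14 N with no further motion. After backing off it measured about 1.64 rad, against about 1.63 expected for the open stop.
- **Disagreement:** the shut finger pads ended about 38 mm above the reported tool point. My first push therefore passed over the selector arm without moving it, so I lowered the tool and repeated the push.
- **Bystanders:** the reel and the 50 g weight sampled at their earlier positions. The other loose things I did not re-check.

The robot was raised clear with wrist force near zero when I handed in.

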